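# Tuck the drip strip under the splash apron and hold it pressed

### The job

Take the white drip strip by its blue fin and tuck its orange edge under the loose metal splash apron, square and centred, until the orange band has just gone out of sight underneath, without lifting the apron. Finish while still gripping the fin and pressing the strip flat on the black sprung pad, so that the pad is held down about half of its 8 mm travel, neither barely touched nor bottomed; do not let go, and leave the bottle, beaker and stopper alone.

Things in the scene. Friction and masses are not known exactly. Their poses are not given: they have to be found in the camera images.
- strip_grip (a point): Centre of the strip's upright blue grip fin (55 long x 12 thick x 40 mm high). It is half-way up the fin: 25 mm above the strip's underside (which lies on a green mat 3 mm thick), 20 mm below the fin's top and above the plate. x points along the fin and strip to the orange tuck edge, 70 mm ahead; the plate's other end is 50 mm behind. z is up.
- strip_edge (a point): Middle of the strip's orange tuck edge, at the underside of the plate; same axes as the strip (x outward from the strip, z up).
- strip: The loose drip strip: rigid plastic plate 120 long (x) x 90 wide (y) x 5 mm thick, about 0.12 kg, with the blue fin on top, lying flat. Origin: middle of the plate's underside, 10 mm ahead of the fin's centre. x points to the tuck edge. The last 30 mm before that edge are orange, the rest is white.
- lap_edge (a point): Point straight below the middle of the apron's free edge, at the height of the unpressed pad's top (22 mm above the table). x points the way the strip is pushed (under the apron, to its hinge), y along the apron's edge, z up. Fixed to the metal station (200 x 140 mm base, rim 12 mm high). The apron's level underside is 10 mm above this point; below it all is free for 60 mm in x.
- pad_top (a point): Centre of the top of the black rubber pad, 170 (x) x 110 mm (y), on which the strip is pressed; axes as lap_edge, and 40 mm before it in x; the pad reaches 45 mm past lap_edge, under the apron. With the strip in place the fin's centre stands right over this point. It sinks with the pad.
- pad (a joint): How far the sprung pad is pressed down, m: 0 at rest, 0.008 bottomed. It takes about 3 N to start and 1 N more per mm.
- apron (a joint): How far the splash apron (metal flap 70 mm deep in x, 130 mm wide, 4 mm thick) is lifted about its far-side hinge, rad: 0 lying level on its stop, grows as its free edge rises (0.08 rad is 5.6 mm at the edge). Loose: falls back by its own weight. The 5 mm plate has 5 mm of clearance between apron and unpressed pad.
- reagent: Bystander: amber bottle with blue cap, 56 mm across, 120 mm high; origin at the centre of its underside.
- beaker: Bystander: glass beaker, 64 mm across, 75 mm high; origin at the centre of its underside.
- stopper: Bystander: red plastic stopper, 44 mm across, 34 mm high; origin at the centre of its underside.
There are look-alikes about, which are no part of the job. What is meant by the strip is not brown or purple, and is the smaller of those in its own colour.

How it is judged (in metres and radians):
On the way:
1. the strip's orange edge is at least 15 mm under the apron, between apron and pad (x of strip_edge in the frame of lap_edge above 0.015 m and z of strip_edge in the frame of lap_edge below 0.007 m and y of strip_edge in the frame of lap_edge between -0.02 and 0.02 m), for 0.2 s.
At the end, for the whole second after the job is handed in: The strip's orange edge is 24 to 40 mm under the apron (band 30 mm), centred within 12 mm and square within 0.1 rad, lying flat on the pad (within 0.04 rad and 3 mm), the pad held down 1.5 to 7.2 mm, the apron level (below 0.03 rad), and the fingers still grip the strip, at rest (x of strip_edge in the frame of lap_edge between 0.024 and 0.04 m and y of strip_edge in the frame of lap_edge between -0.012 and 0.012 m and angle between the x axis of strip and the x axis of lap_edge, either way round below 0.1 rad and angle between strip's own z axis and vertical below 0.04 rad and z of strip_edge in the frame of pad_top between -0.003 and 0.003 m and value of joint pad between 0.0015 and 0.0072 m and value of joint apron below 0.03 rad and contact force between the fingers and strip above 2 N and linear speed of strip below 0.02 m/s); the arm keeps its last pose, push and grip.
It fails at once if the apron is lifted (over 0.08 rad) (value of joint apron above 0.08 rad).
It fails at once if the bottle is disturbed (over 20 mm) (distance of reagent from where it was at the start of the episode above 0.02 m).
It fails at once if the beaker is disturbed (over 20 mm) (distance of beaker from where it was at the start of the episode above 0.02 m).
It fails at once if the stopper is disturbed (over 20 mm) (distance of stopper from where it was at the start of the episode above 0.02 m).
It also fails if it takes over 45 s, if anything falls off the work surface, if the arm or the gripper's body presses on something with over 40 N, if the wrist force passes 120 N, or if a joint passes its speed limit or range.

### The arm

A 7-joint arm with a two-finger parallel gripper is mounted at the origin on the work surface. World frame = base frame: x ahead of the robot, y to its left, z up, the work surface at z = 0. Lengths are in mm, angles in degrees, forces in N, time in s.
With the tool pointing down it reaches from about 350 to 900 mm from the base axis. Payload 19.9 kg.
Tool frame: the origin (TCP) lies on the centre line of the jaws, within the pads' length; the fingertips stand 22 mm ahead of it and the grasp point (between the pads) lies 3 mm ahead of it; z points along the fingers, x is the direction in which the jaws open and shut, and the axes are right-handed (so a half turn about z gives the same grasp; the last joint's range is limited). The gripper opens to 85 mm and grips with 20 to 120 N. Pads are 22 mm wide; open, the fingers measure 114 mm over their backs; the gripper's body (76 mm by 85 mm) begins 54 mm behind the grasp point. The pads swing forward as they close: fully open they stand 13 mm farther back than shut.
Start: joints at [-67.58, 23.915, -0.59, 92.452, 0.269, 63.638, -3.037], TCP at [262.121, 567.359, 253.26] pointing down, gripper open.
Joint ranges: [-161.28, 161.28], [-22.2, 115.67], [-73.04, 71.86], [3.21, 147.25], [-68.34, 248.33], [10.77, 114.83], [-161.83, 161.83]. Speed limits (degrees/s): [108.29, 108.29, 136.94, 136.94, 172.46, 172.46, 172.46].

### API

Orientations are given as a 3x3 rotation matrix whose columns are the frame's x, y, z axes.
In Python, from station import env gives the robot as it stands.
- The arm moves only by the tool play_rows, never from a script. Its argument "steps" is a list that holds one entry, the list of rows, each a list of 7 numbers: the turn, a rotation vector about the tool's x, y, z in units of 6 degrees (1.0 is 6 degrees), then the shift along the tool's x, y, z in units of 40 mm (1.0 is 40 mm), then the finger opening in mm, from 0 to 85.4. In form: [[[wx, wy, wz, x, y, z, jaw], ...]]. A call has exactly 5 rows; each row is the pose to reach, as a shift and turn from the pose measured when the call began, along the tool's axes at that moment; what a row does not reach only later rows make up. A row lasts 1/12 s, in which the tool goes at most 41.7 mm and 7.16 degrees, less where a joint would pass 70% of its speed; a pose out of reach is approached as far as the arm can. A call with a gripper value outside its range is refused whole. The fingers move at their own pace and stop on an object; "squeeze" is the grip in N (left out, the last holds). Time passes only in rows, so rows that repeat a pose let the fingers close, or fill a call up. It gives the time, the measured TCP pose, the force and the opening at its end, in the units of the state.
- env.read_state(): the state, without advancing time (a new reading comes with each control period).
- env.grab_frame(name): name is "scene" or "side" or "wrist"; returns (picture, depth): 384x512x3 uint8, blue, green, red; 384x512 float32, mm along the optical axis (not along the pixel's ray), 0 where there is no reading.
- env.calibration(name): a dict with "K" (3x3 intrinsics, pixels), "k1" (the pictures are not rectified: a ray, as slopes to the right and down, at radius r is drawn at 1 + k1 r^2 times it, then the intrinsics apply), "position" and "rotation" of the camera in the world. Camera axes: x right, y down, z forward; pixel columns grow to the right and rows downward; lengths in mm; the calibration is good to about 2 mm. A picture is of the moment at which its call begins: read the wrist's pose just before it. calibration takes no time and is no camera call; for the wrist camera it gives the pose at the moment of the call.
- env.hand_in(): hands the job in, once; it reports no verdict.
The state is a dict: "time": time; "joint_positions": joint angles; "joint_velocities": joint speeds; "effort": joint torques, N m; "tool_pos": TCP position; "tool_rot": TCP orientation; "wrist_force": force on the tool from outside, world axes, zero at the start; "ft_torque": the same for the moment, N m; "opening": finger opening in mm.
Only numpy, scipy, OpenCV 4.12 (cv2) and the standard library are available. Lean on these libraries where they do the work, as an engineer would, in place of code of your own. Each camera call takes 0.05 s, during which the arm holds its last target. There are 200 camera calls.

## Working session

There is one attempt and no reset: what is moved stays moved. The work goes in short steps, Python scripts to look and compute and a tool call to move; the robot and the scene stay as the last step left them, time stands still between calls to the robot, and variables do not carry over. Pictures are saved under pics/ and viewed, about 8 in all and at most 12, crops included, and the job is handed in when it is done.

Besides the shell and the picture viewer there is one more tool, called after "Call:" as a command line: name --argument value ..., lists and objects as JSON in quotes. play_rows: Moves the arm, as the interface text tells. Its arguments: {"type":"object","properties":{"steps":{"type":"array"},"squeeze":{"type":"number"}},"required":["steps"]}

```bash
mkdir -p pics
cat > h.py <<'E'
import numpy as np, cv2, time
from station import env
def grab(n):
    c=env.calibration(n); p,d=env.grab_frame(n); return p,d,c
def world(c,d,u,v,z=None,win=1):
    K=np.array(c["K"]);a=np.array([(u-K[0,2])/K[0,0],(v-K[1,2])/K[1,1]]);s=a.copy()
    for _ in range(20): s=a/(1+c["k1"]*(s@s))
    R=np.array(c["rotation"]);P=np.array(c["position"]);r=R@np.array([s[0],s[1],1])
    if z is not None: return P+r*(z-P[2])/r[2]
    w=d[int(v)-win:int(v)+win+1,int(u)-win:int(u)+win+1];w=w[w>0]
    return P+r*np.median(w)
E
python3 - <<'E'
from h import *
for n in("scene","side"):
    p,d,c=grab(n);cv2.imwrite(f"pics/{n}0.png",p);np.savez(f"{n}0.npz",p=p,d=d,**{k:np.array(v) for k,v in c.items()});print(n,c)
print(env.read_state())
E
python3 -c "
import cv2;a=cv2.imread('pics/scene0.png');cv2.imwrite('pics/s0.png',cv2.resize(a,(800,600)))"
```

```text
scene {'K': array([[447.23876049,   0.        , 251.58293004],
       [  0.        , 447.23876049, 188.86066684],
       [  0.        ,   0.        ,   1.        ]]), 'k1': -0.03593567854916798, 'position': array([1230.6926699 , -484.97083802,  754.84255722]), 'rotation': array([[ 0.45506663,  0.56041557, -0.69198898],
       [ 0.89028077, -0.30181961,  0.34103529],
       [-0.01773436, -0.77125827, -0.63627524]])}
side {'K': array([[482.78056763,   0.        , 250.95386199],
       [  0.        , 482.78056763, 188.98644239],
       [  0.        ,   0.        ,   1.        ]]), 'k1': 0.06016491902845718, 'position': array([ -98.74621139, -858.20409092, 1193.26986027]), 'rotation': array([[ 0.78822092, -0.47362882,  0.39291669],
       [-0.61536415, -0.61273169,  0.49586978],
       [ 0.00589429, -0.63264177, -0.77442214]])}
{'time': 0.1, 'joint_positions': array([-67.58146529,  23.94396652,  -0.59138367,  92.47964382,
         0.26924818,  63.63768313,  -3.03798563]), 'joint_velocities': array([-0.06278885,  0.00390518, -0.03273721, -0.12872658, -0.04839514,
        0.03222824,  0.04855544]), 'effort': array([ 2.21489587e-03, -8.65817928e+01,  6.81152288e-01, -4.35641313e+01,
        1.93627377e-02,  4.93365107e-03, -1.95463588e-05]), 'tool_pos': array([262.00483183, 567.13822224, 252.74767265]), 'tool_rot': array([[ 4.19391927e-01,  9.07805196e-01, -3.69512700e-04],
       [ 9.07804672e-01, -4.19392084e-01, -9.78384275e-04],
       [-1.04315303e-03,  7.48811112e-05, -9.99999453e-01]]), 'wrist_force': array([-0.03338168,  0.4345689 ,  0.15787732]), 'ft_torque': array([-0.00196479,  0.0119985 ,  0.01921474]), 'opening': 85.31152826348844}
```

View pics/s0.png

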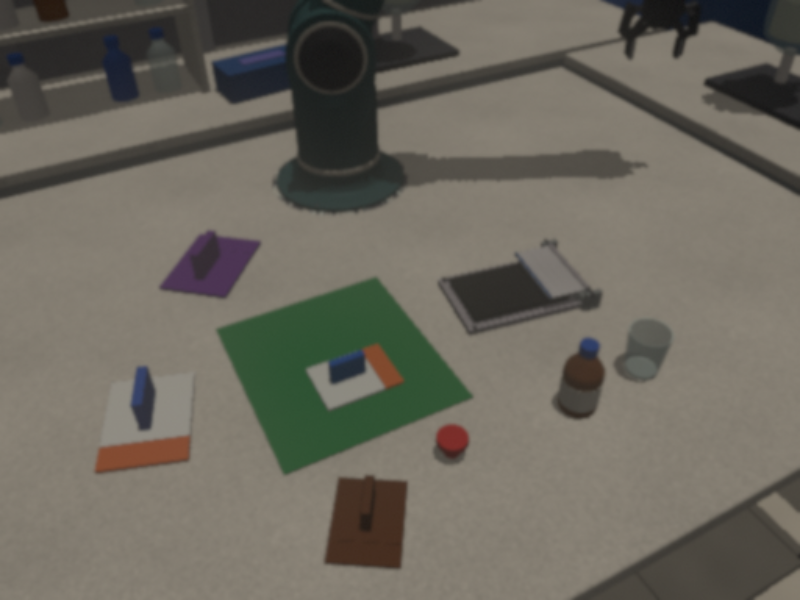

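Candidates (800x600 pixels): white strip on the mat (355,375), larger white one (148,420), purple (210,265) and brown (368,520). The one on the green mat is white and the smaller, so it fits. Next, an enlarged crop to confirm it.

Run:
```python
import cv2,numpy as np
a=cv2.imread('pics/scene0.png');b=cv2.imread('pics/side0.png')
f=lambda i:cv2.convertScaleAbs(i,alpha=1.6)
# scene crops: strip x190-260,y215-265 ; station 275-390,150-215
s=cv2.resize(f(a[210:270,185:265]),(400,300),interpolation=cv2.INTER_CUBIC)
t=cv2.resize(f(a[145:220,275:395]),(400,250),interpolation=cv2.INTER_CUBIC)
t=np.vstack([t,np.zeros((50,400,3),np.uint8)])
o=np.hstack([s,t]);w=cv2.resize(f(b),(400,300))
cv2.imwrite('pics/c1.png',np.vstack([o,np.hstack([w,np.zeros_like(w)])]))
```

```text
(no output)
```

View pics/c1.png

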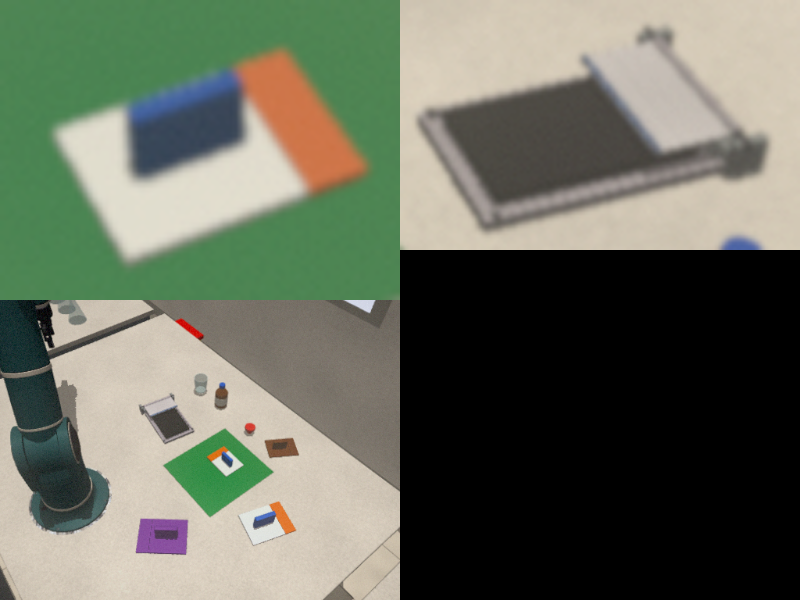

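Run:
```python
from h import *
c=np.load('scene0.npz');d=c['d']
S=lambda x,y:(185+x/5-.4,210+y/5-.4)
T=lambda x,y:(275+(x-400)/3.3333-.35,145+y/3.3333-.35)
N={}
for n,(x,y) in dict(oL=(285,48),oR=(368,170),wL=(55,130),wR=(127,263)).items():
    N[n]=world(c,d,*S(x,y),z=8);print(n,N[n].round(1))
for n,(x,y) in dict(f0=(135,105),f1=(240,72)).items(): N[n]=world(c,d,*S(x,y),z=48);print(n,N[n].round(1))
for n,(x,y,z) in dict(aL=(585,57,36),aR=(658,152,36),hL=(650,45,36),hR=(737,137,36),bL=(420,115,12),bR=(488,220,12)).items():
    N[n]=world(c,d,*T(x,y),z=z);print(n,N[n].round(1))
for n,xy in dict(apron=(660,100),pad=(560,140)).items(): print(n,'depth',world(c,d,*T(*xy)).round(1))
for n,xy in dict(plate=(90,190),mat=(20,20),fintop=(185,90)).items(): print(n,'depth',world(c,d,*S(*xy)).round(1))
D=lambda a,b:np.linalg.norm(N[a]-N[b]).round(1)
print(D('oL','oR'),D('wL','wR'),D('oL','wL'),D('oR','wR'),D('aL','aR'),D('bL','bR'),D('aL','hL'))
A=lambda a,b:np.degrees(np.arctan2(*(N[b]-N[a])[[1,0]])).round(1)
print('ang strip',A('wL','oL'),A('wR','oR'),A('oL','oR'),A('f0','f1'),'apron',A('aL','aR'),A('hL','hR'),A('bL','bR'))
for n,(u,v) in dict(bottle=(583,400),beaker=(640,370),stop=(452,450)).items(): print(n,world(c,d,u*.64,v*.64,z=0).round())
print(env.calibration('wrist'))
```

```text
oL [ 510.  -158.7    8. ]
oR [ 600.7 -160.8    8. ]
wL [ 509.3 -278.2    8. ]
wR [ 600.5 -280.3    8. ]
f0 [ 550.2 -251.7   48. ]
f1 [ 553.2 -201.2   48. ]
aL [447.1 140.9  36. ]
aR [573.2 119.5  36. ]
hL [458.6 197.5  36. ]
hR [587.2 183.2  36. ]
bL [4.233e+02 3.000e-01 1.200e+01]
bR [555.5 -18.   12. ]
apron depth [520.8 161.   34.5]
pad depth [511.2  74.7  20.4]
plate depth [ 550.8 -277.7    6.2]
mat depth [ 423.4 -263.6    1.7]
fintop depth [ 550.2 -227.3   46.1]
90.7 91.3 119.5 119.5 127.9 133.4 57.7
ang strip 89.7 89.9 -1.4 86.6 apron -9.6 -6.3 -7.9
bottle [749.  52.   0.]
beaker [742. 165.   0.]
stop [ 737. -159.   -0.]
{'K': array([[303.45887319,   0.        , 255.73900174],
       [  0.        , 303.45887319, 188.8101313 ],
       [  0.        ,   0.        ,   1.        ]]), 'k1': 0.026214822454033743, 'position': array([199.6135127 , 596.2686446 , 373.23307163]), 'rotation': array([[ 4.19697359e-01,  8.72084038e-01,  2.51641726e-01],
       [ 9.07663760e-01, -4.03003668e-01, -1.17194465e-01],
       [-7.90883544e-04,  2.77592282e-01, -9.60698652e-01]])}
```

The crop confirms it: a white plate of about 120 x 90 mm (my measurement) with an orange band and blue fin. The larger white, brown and purple ones are look-alikes. I measure the fin at about (553,-229) with the strip's x axis at about 89°, and lap_edge at about (510,130) with its x axis at about 82°.

```bash
cat >> h.py <<'E'
def go(x,y,z,ang):
    "ang: world angle of tool x; tool pointing down. Prints row wx..z for target"
    from scipy.spatial.transform import Rotation as Ro
    s=env.read_state();R=np.array(s['tool_rot']);a=np.radians(ang)
    T=np.array([[np.cos(a),np.sin(a),0],[np.sin(a),-np.cos(a),0],[0,0,-1]])
    w=np.degrees(Ro.from_matrix(R.T@T).as_rotvec())/6;p=R.T@(np.array([x,y,z])-s['tool_pos'])/40
    print('t',s['time'],'row',np.r_[w,p].round(3),'pos',s['tool_pos'].round(1),'F',s['wrist_force'].round(1),'op',round(s['opening'],1))
E
python3 -c "
from h import *
go(553,-228,200,-1)"
```

```text
t 0.1 row [ 6.0000e-03  8.0000e-03  1.1034e+01 -1.4993e+01  1.4941e+01  1.3350e+00] pos [262.  567.1 252.7] F [-0.   0.4  0.2] op 85.3
```

Call:
play_rows --steps '[[[0, 0, 1, -1, 1, 0, 85], [0, 0, 2, -2, 2, 0, 85], [0, 0, 3, -3, 3, 0.2, 85], [0, 0, 4, -4, 4, 0.4, 85], [0, 0, 5, -5, 5, 0.5, 85]]]'

```text
time: 0.52
tool_pos: [333.8, 370.3, 239.7]
tool_rot: [[0.82, 0.572, -0.001], [0.572, -0.82, -0.001], [-0.001, 0.0, -1.0]]
wrist_force: [2.1, 0.3, -1.1]
opening: 85.1
```

```bash
python3 -c "
from h import *
go(553,-228,200,-1)"
```

```text
t 0.5167 row [ 8.0000e-03  1.0000e-02  5.9850e+00 -4.0650e+00  1.5403e+01  1.0050e+00] pos [333.8 370.3 239.7] F [ 2.1  0.3 -1.1] op 85.1
```

Call:
play_rows --steps '[[[0, 0, 1.1, -4, 15.4, 0.2, 85], [0, 0, 2.2, -4, 15.4, 0.4, 85], [0, 0, 3.3, -4, 15.4, 0.6, 85], [0, 0, 4.4, -4, 15.4, 0.8, 85], [0, 0, 5.5, -4, 15.4, 1, 85]]]'

```text
time: 0.93
tool_pos: [406.0, 175.2, 231.6]
tool_rot: [[1.0, 0.028, -0.001], [0.028, -1.0, -0.001], [-0.001, 0.001, -1.0]]
wrist_force: [2.2, 0.5, 0.2]
opening: 85.2
```

```bash
python3 -c "
from h import *
go(553,-228,200,-1)"
```

```text
t 0.9333 row [6.0000e-03 5.0000e-03 4.3200e-01 3.3940e+00 1.0179e+01 7.9500e-01] pos [406.  175.2 231.6] F [2.2 0.5 0.2] op 85.2
```

Call:
play_rows --steps '[[[0, 0, 0.4, 3.4, 10.2, 0.8, 85], [0, 0, 0.4, 3.4, 10.2, 0.8, 85], [0, 0, 0.4, 3.4, 10.2, 0.8, 85], [0, 0, 0.4, 3.4, 10.2, 0.8, 85], [0, 0, 0.4, 3.4, 10.2, 0.8, 85]]]'

```text
time: 1.35
tool_pos: [476.9, -20.0, 216.2]
tool_rot: [[1.0, -0.014, -0.0], [-0.014, -1.0, -0.0], [-0.0, 0.0, -1.0]]
wrist_force: [1.1, 1.4, 0.4]
opening: 84.9
```

```bash
python3 -c "
from h import *
go(553,-228,200,-1)"
```

```text
t 1.35 row [4.000e-03 2.000e-03 3.700e-02 1.973e+00 5.172e+00 4.070e-01] pos [476.9 -20.  216.2] F [1.1 1.4 0.4] op 84.9
```

Call:
play_rows --steps '[[[0, 0, 0, 2, 5.2, 0.4, 85], [0, 0, 0, 2, 5.2, 0.4, 85], [0, 0, 0, 2, 5.2, 0.4, 85], [0, 0, 0, 2, 5.2, 0.4, 85], [0, 0, 0, 2, 5.2, 0.4, 85]]]'

```text
time: 1.77
tool_pos: [548.5, -215.1, 201.0]
tool_rot: [[1.0, -0.013, -0.001], [-0.013, -1.0, -0.0], [-0.001, 0.0, -1.0]]
wrist_force: [-0.1, 0.6, 0.8]
opening: 84.7
```

Call:
play_rows --steps '[[[0, 0, 0, 0, 0.2, 0, 85], [0, 0, 0, 0, 0.2, 0, 85], [0, 0, 0, 0, 0.2, 0, 85], [0, 0, 0, 0, 0.2, 0, 85], [0, 0, 0, 0, 0.2, 0, 85]]]'

```text
time: 2.18
tool_pos: [548.5, -221.7, 201.1]
tool_rot: [[1.0, -0.011, -0.001], [-0.011, -1.0, 0.001], [-0.001, -0.001, -1.0]]
wrist_force: [0.2, 1.0, -0.4]
opening: 85.0
```

Run:
```python
from h import *
go(553,-228,120,-1)
p,d,c=grab('wrist');np.savez('w1.npz',p=p,d=d,**{k:np.array(v) for k,v in c.items()})
cv2.imwrite('pics/w1.png',cv2.convertScaleAbs(cv2.resize(p,(800,600)),alpha=1.5))
```

```text
t 2.1833 row [-0.005  0.005  0.057  0.116  0.158  2.026] pos [ 548.5 -221.7  201.1] F [ 0.2  1.  -0.4] op 85.0
```

View pics/w1.png

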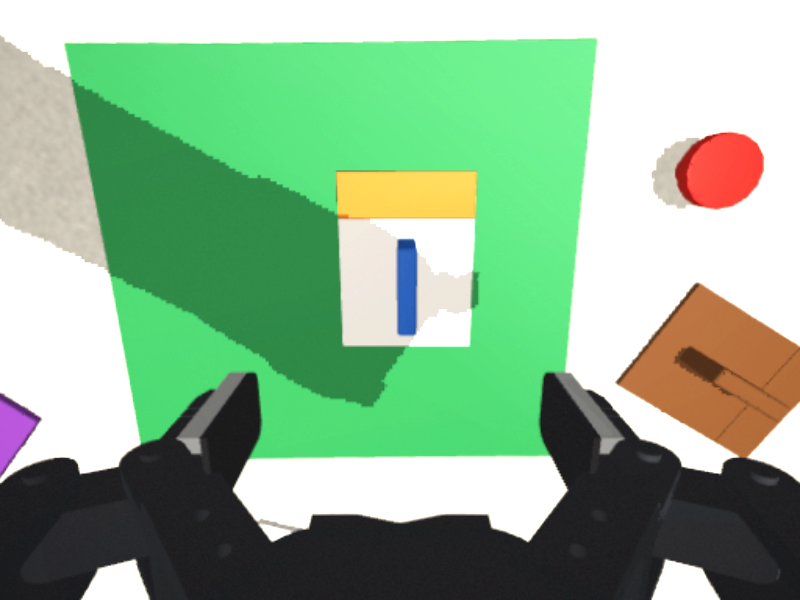

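The wrist view shows the strip with its orange band towards +y. The fin top runs from about (406,249) to (407,334), and the plate corners are near (337,172), (476,172), (343,346) and (470,346).

Run:
```python
from h import *
c=np.load('w1.npz');d=c['d']
for n,(u,v,z) in dict(ff=(407,249,48),fb=(407,334,48),oL=(337,172,8),oR=(476,172,8),wL=(343,346,8),wR=(470,346,8)).items(): print(n,world(c,d,u*.64-.2,v*.64-.2,z=z).round(1))
go(553,-228,90,-1)
```

```text
ff [ 554.3 -202.5   48. ]
fb [ 553.9 -255.3   48. ]
oL [ 510.6 -159.6    8. ]
oR [ 599.4 -160.6    8. ]
wL [ 509.  -278.9    8. ]
wR [ 599. -280.    8.]
t 2.2333 row [-0.004  0.003  0.056  0.115  0.156  2.779] pos [ 548.5 -221.8  201.2] F [ 0.4 -0.5 -0.4] op 85.0
```

Call:
play_rows --steps '[[[0, 0, 0, 0.14, 0.19, 0.7, 85], [0, 0, 0, 0.14, 0.19, 1.4, 85], [0, 0, 0, 0.14, 0.19, 2.1, 85], [0, 0, 0, 0.14, 0.19, 2.7, 85], [0, 0, 0, 0.14, 0.19, 3, 85]]]'

```text
time: 2.65
tool_pos: [553.1, -227.9, 78.7]
tool_rot: [[1.0, -0.01, -0.003], [-0.01, -1.0, 0.002], [-0.003, -0.002, -1.0]]
wrist_force: [0.6, -0.5, 0.2]
opening: 85.3
```

```bash
python3 -c "
from h import *
go(554,-229.5,38,-.7)"
```

```text
t 2.65 row [-0.015  0.028  0.019  0.025  0.042  1.017] pos [ 553.1 -227.9   78.7] F [ 0.6 -0.5  0.2] op 85.3
```

Call:
play_rows --steps '[[[-0.015, 0.028, 0.02, 0.025, 0.04, 0.4, 85], [-0.015, 0.028, 0.02, 0.025, 0.04, 0.7, 85], [-0.015, 0.028, 0.02, 0.025, 0.04, 0.9, 85], [-0.015, 0.028, 0.02, 0.025, 0.04, 1, 85], [-0.015, 0.028, 0.02, 0.025, 0.04, 1, 85]]]'

```text
time: 3.07
tool_pos: [554.0, -229.3, 38.5]
tool_rot: [[1.0, -0.012, -0.0], [-0.012, -1.0, 0.0], [-0.0, -0.0, -1.0]]
wrist_force: [-0.1, -0.4, 0.5]
opening: 85.0
```

```bash
python3 -c "
from h import *
go(554,-229.5,38,-.7)"
```

```text
t 3.0667 row [-0.001  0.003  0.001  0.     0.006  0.014] pos [ 554.  -229.3   38.5] F [-0.1 -0.4  0.5] op 85.0
```

Call:
play_rows --steps '[[[0, 0, 0, 0, 0, 0, 50], [0, 0, 0, 0, 0, 0, 30], [0, 0, 0, 0, 0, 0, 15], [0, 0, 0, 0, 0, 0, 5], [0, 0, 0, 0, 0, 0, 0]]]' --squeeze 70

```text
time: 3.48
tool_pos: [554.2, -229.3, 38.9]
tool_rot: [[1.0, -0.012, 0.0], [-0.012, -1.0, 0.0], [0.0, -0.0, -1.0]]
wrist_force: [0.2, -0.2, -0.4]
opening: 25.2
```

Call:
play_rows --steps '[[[0, 0, 0, 0, 0, 0, 0], [0, 0, 0, 0, 0, 0, 0], [0, 0, 0, 0, 0, 0, 0], [0, 0, 0, 0, 0, 0, 0], [0, 0, 0, 0, 0, 0, 0]]]' --squeeze 70

```text
time: 3.9
tool_pos: [554.3, -229.4, 39.2]
tool_rot: [[1.0, -0.012, 0.001], [-0.012, -1.0, -0.0], [0.001, 0.0, -1.0]]
wrist_force: [-1.1, 1.6, 5.9]
opening: 10.9
```

Call:
play_rows --steps '[[[0, 0, 0, 0, 0, -0.2, 0], [0, 0, 0, 0, 0, -0.6, 0], [0, 0, 0, 0, 0, -1.2, 0], [0, 0, 0, 0, 0, -1.8, 0], [0, 0, 0, 0, 0, -2, 0]]]' --squeeze 70

```text
time: 4.32
tool_pos: [555.2, -230.0, 122.6]
tool_rot: [[1.0, -0.012, 0.004], [-0.012, -1.0, -0.001], [0.004, 0.001, -1.0]]
wrist_force: [1.9, -0.4, -1.6]
opening: 11.0
```

Run:
```python
from h import *
# fin centre target 80mm before lap edge+... : fin = lap - (70+35)*dir, 
L=np.array([510.,130]);a=np.radians(82);q=L-(70+25)*np.array([np.cos(a),np.sin(a)]);print(q)
go(*q,118,-8)
```

```text
[496.77855541  35.92453347]
t 4.3167 row [ 0.007 -0.037  1.214 -1.543 -6.63   0.101] pos [ 555.2 -230.   122.6] F [ 1.9 -0.4 -1.6] op 11.0
```

Call:
play_rows --steps '[[[0, 0, 0.25, -0.3, -1, 0, 0], [0, 0, 0.5, -0.5, -2, 0, 0], [0, 0, 0.7, -0.7, -3, 0, 0], [0, 0, 0.9, -0.9, -4, 0.1, 0], [0, 0, 1.2, -1.2, -5, 0.1, 0]]]'

```text
time: 4.73
tool_pos: [509.1, -27.7, 117.8]
tool_rot: [[0.99, -0.138, 0.004], [-0.138, -0.99, -0.001], [0.004, 0.0, -1.0]]
wrist_force: [1.5, 0.6, -1.7]
opening: 10.9
```

```bash
python3 -c "
from h import *
go(497,32,120,-8)"
```

```text
t 4.7333 row [ 0.004 -0.035  0.007 -0.505 -1.436 -0.058] pos [509.1 -27.7 117.8] F [ 1.5  0.6 -1.7] op 10.9
```

Call:
play_rows --steps '[[[0, -0.035, 0, -0.25, -0.7, 0, 0], [0, -0.035, 0, -0.5, -1.2, 0, 0], [0, -0.035, 0, -0.5, -1.4, -0.05, 0], [0, -0.035, 0, -0.5, -1.44, -0.05, 0], [0, -0.035, 0, -0.5, -1.44, -0.05, 0]]]'

```text
time: 5.15
tool_pos: [497.6, 32.0, 119.8]
tool_rot: [[0.99, -0.138, 0.001], [-0.138, -0.99, -0.001], [0.001, 0.001, -1.0]]
wrist_force: [0.0, 0.0, -1.5]
opening: 11.0
```

Run:
```python
from h import *
go(497,36,120,-8)
p,d,c=grab('wrist');np.savez('w2.npz',p=p,d=d,**{k:np.array(v) for k,v in c.items()})
cv2.imwrite('pics/w2.png',cv2.convertScaleAbs(cv2.resize(p,(800,600)),alpha=1.2))
```

```text
t 5.15 row [ 0.005 -0.006  0.012 -0.028 -0.098 -0.004] pos [497.6  32.  119.8] F [ 0.   0.  -1.5] op 11.0
```

View pics/w2.png

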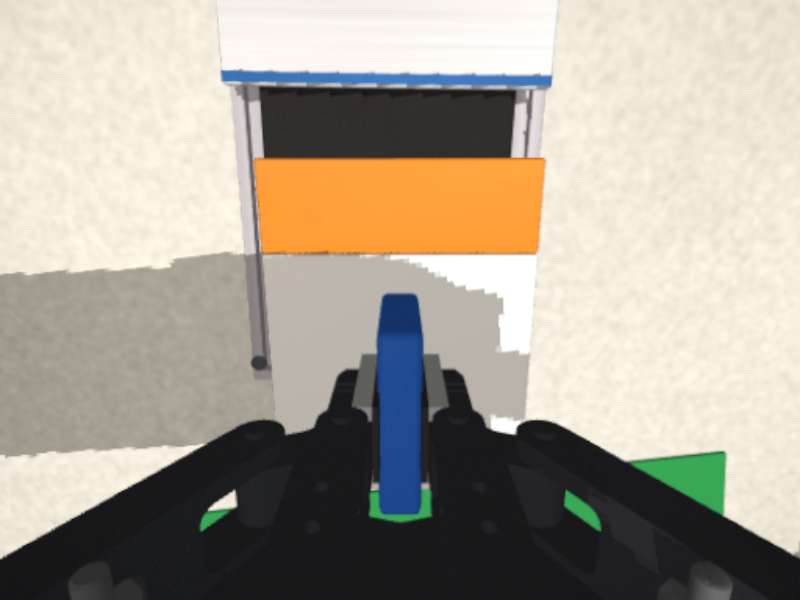

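Run:
```python
from h import *
c=np.load('w2.npz');d=c['d']
N={}
for n,(u,v,z) in dict(aL=(222,83,34),aR=(551,88,34),oL=(255,158,88.6),oR=(545,158,88.6),pL=(264,130,22),pR=(513,130,22),f0=(399,296,129)).items(): N[n]=world(c,d,u*.64-.2,v*.64-.2,z=z);print(n,N[n].round(1))
for n,(u,v) in dict(apron=(390,40),orange=(400,200),pad=(390,125)).items(): print(n,world(c,d,u*.64,v*.64).round(1))
for a,b in ('aL','aR'),('oL','oR'),('pL','pR'):
    e=N[b]-N[a];print(a,np.linalg.norm(e).round(1),np.degrees(np.arctan2(e[1],e[0])).round(2),((N[a]+N[b])/2).round(1))
```

```text
aL [442.6 139.   34. ]
aR [572.2 119.2  34. ]
oL [464.7 107.1  88.6]
oR [552.6  94.9  88.6]
pL [452.1 120.7  22. ]
pR [559.  105.8  22. ]
f0 [503.8  69.1 129. ]
apron [511.1 144.7  35.6]
orange [506.9  88.4  88.2]
pad [506.5 115.2  21.5]
aL 131.2 -8.69 [507.4 129.1  34. ]
oL 88.7 -7.95 [508.6 101.   88.6]
pL 107.9 -7.92 [505.5 113.2  22. ]
```

```bash
python3 -c "
from h import *
go(494.4,48,64,-8.4)"
```

```text
t 5.2 row [ 0.008 -0.005  0.066 -0.137 -0.408  1.394] pos [497.5  31.1 119.8] F [-0.4  0.1 -1.6] op 11.0
```

Call:
play_rows --steps '[[[0, 0, 0.07, -0.1, -0.2, 0.3, 0], [0, 0, 0.07, -0.14, -0.4, 0.7, 0], [0, 0, 0.07, -0.14, -0.41, 1.1, 0], [0, 0, 0.07, -0.14, -0.41, 1.3, 0], [0, 0, 0.07, -0.14, -0.41, 1.4, 0]]]'

```text
time: 5.62
tool_pos: [494.0, 46.6, 62.7]
tool_rot: [[0.989, -0.148, -0.001], [-0.148, -0.989, -0.002], [-0.001, 0.002, -1.0]]
wrist_force: [0.4, -0.7, -1.4]
opening: 10.7
```

```bash
python3 -c "
from h import *
go(494.4,48,56.5,-8.4)"
```

```text
t 5.6167 row [ 0.019  0.007 -0.023  0.004 -0.037  0.156] pos [494.   46.6  62.7] F [ 0.4 -0.7 -1.4] op 10.7
```

Lower in small steps until there's contact.

Call:
play_rows --steps '[[[0.015, 0, 0, 0, -0.03, 0.05, 0], [0.015, 0, 0, 0, -0.03, 0.08, 0], [0.015, 0, 0, 0, -0.03, 0.11, 0], [0.015, 0, 0, 0, -0.03, 0.12, 0], [0.015, 0, 0, 0, -0.03, 0.12, 0]]]'

```text
time: 6.03
tool_pos: [494.4, 47.7, 58.3]
tool_rot: [[0.989, -0.149, -0.0], [-0.149, -0.989, -0.0], [-0.0, 0.0, -1.0]]
wrist_force: [0.1, 0.2, -1.4]
opening: 11.4
```

```bash
python3 -c "
from h import *
go(494.4,48,56.5,-8.4);print(env.read_state()['ft_torque'])"
```

```text
t 6.0333 row [ 0.001  0.001 -0.024 -0.001 -0.007  0.045] pos [494.4  47.7  58.3] F [ 0.1  0.2 -1.4] op 11.4
[ 0.04949886  0.02004071 -0.07040042]
```

Call:
play_rows --steps '[[[0, 0, 0, 0, 0, 0.02, 0], [0, 0, 0, 0, 0, 0.04, 0], [0, 0, 0, 0, 0, 0.05, 0], [0, 0, 0, 0, 0, 0.05, 0], [0, 0, 0, 0, 0, 0.05, 0]]]'

```text
time: 6.45
tool_pos: [494.6, 47.7, 56.4]
tool_rot: [[0.989, -0.148, 0.0], [-0.148, -0.989, -0.0], [0.0, -0.0, -1.0]]
wrist_force: [-0.2, 0.0, 3.7]
opening: 10.7
```

```bash
python3 -c "
from h import *
go(494.4,48,56.5,-8.4);print(env.read_state()['ft_torque'])"
```

```text
t 6.45 row [-0.    -0.001 -0.023 -0.005 -0.006 -0.002] pos [494.6  47.7  56.4] F [-0.2  0.   3.7] op 10.7
[0.07223118 0.10292134 0.01437778]
```

Contact: about 5 N on the pad at TCP z 56.4, so it is pressed about 2 mm, which matches the predicted height. Slide in.

Call:
play_rows --steps '[[[0, 0, 0, 0, -0.12, 0, 0], [0, 0, 0, 0, -0.25, 0, 0], [0, 0, 0, 0, -0.4, 0, 0], [0, 0, 0, 0, -0.5, 0, 0], [0, 0, 0, 0, -0.55, 0, 0]]]'

```text
time: 6.87
tool_pos: [498.0, 70.5, 56.4]
tool_rot: [[0.989, -0.147, 0.0], [-0.147, -0.989, 0.0], [0.0, -0.0, -1.0]]
wrist_force: [0.4, -2.7, 2.8]
opening: 10.8
```

```bash
python3 -c "
from h import *
go(500.9,91.5,56.4,-8.4);print(env.read_state()['ft_torque'])"
```

```text
t 6.8667 row [-0.001 -0.002 -0.013 -0.005 -0.53  -0.   ] pos [498.   70.5  56.4] F [ 0.4 -2.7  2.8] op 10.8
[-0.50728178  0.04442984 -0.01736037]
```

Call:
play_rows --steps '[[[0, 0, 0, 0, -0.12, 0, 0], [0, 0, 0, 0, -0.25, 0, 0], [0, 0, 0, 0, -0.38, 0, 0], [0, 0, 0, 0, -0.48, 0, 0], [0, 0, 0, 0, -0.5, 0, 0]]]'

```text
time: 7.28
tool_pos: [501.0, 91.2, 56.3]
tool_rot: [[0.989, -0.146, 0.0], [-0.146, -0.989, 0.0], [0.0, -0.0, -1.0]]
wrist_force: [-0.3, -2.3, 3.8]
opening: 11.0
```

Run:
```python
from h import *
go(500.9,91.5,54.2,-8.4)
p,d,c=grab('wrist');np.savez('w3.npz',p=p,d=d,**{k:np.array(v) for k,v in c.items()})
cv2.imwrite('pics/w3.png',cv2.convertScaleAbs(cv2.resize(p,(800,600)),alpha=1.2))
```

```text
t 7.2833 row [-0.003 -0.002 -0.003 -0.004 -0.006  0.054] pos [501.   91.2  56.3] F [-0.3 -2.3  3.8] op 11.0
```

View pics/w3.png

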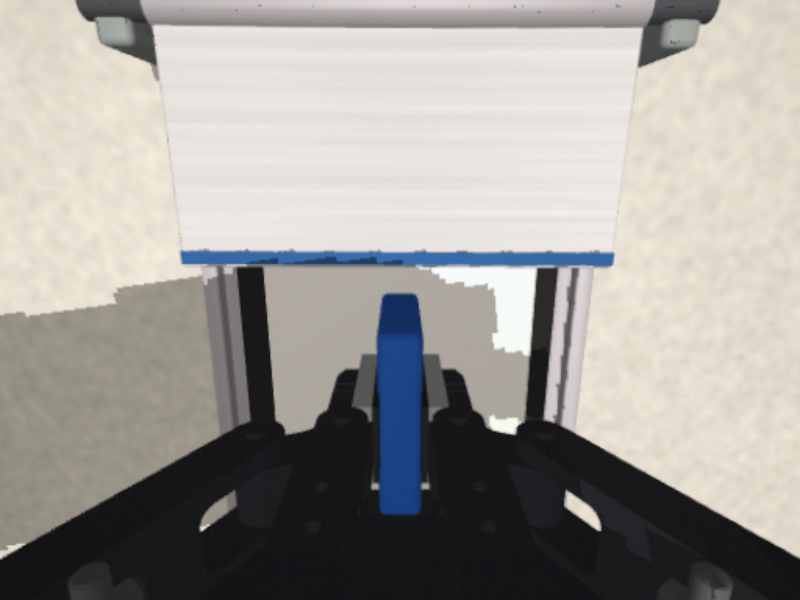

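The orange band is fully hidden and the apron edge, (182,264) to (613,265), is square with the view. Next, work out the depth from the held-strip geometry.

Run:
```python
from h import *
c=np.load('w3.npz');d=c['d']
a=[world(c,d,u*.64-.2,265.5*.64-.2,z=34) for u in(182,613)]
m=(a[0]+a[1])/2;e=a[1]-a[0];print(np.linalg.norm(e),np.degrees(np.arctan2(e[1],e[0])),m)
x=np.array([np.sin(np.radians(8.4)),np.cos(np.radians(8.4))]);y=np.array([-x[1],x[0]])
b=world(c,d,395*.64-.2,253*.64-.2,z=25)  # orange/white boundary as seen in w2
print('band beyond edge',(b-m)[:2]@x,'lat',(b-m)[:2]@y)
for z in (34,): 
  l=world(c,d,267*.64-.2,270*.64,z=25);r=world(c,d,535*.64-.2,270*.64,z=25);print('plate mid lat',((l+r)/2-m)[:2]@y,np.linalg.norm(l-r))
s=env.read_state();ee=s['tool_pos'][:2]+70*x;print('edge by tcp',(ee-m[:2])@x,(ee-m[:2])@y)
for n,(u,v) in dict(apE=(400,235),apF=(400,60),plate=(310,330)).items(): print(n,world(c,d,u*.64,v*.64,win=2).round(1))
```

```text
132.00826820803098 -8.471187914929958 [507.28441934 128.99079841  34.        ]
band beyond edge 2.2226394309061726 lat 0.9157388435720241
plate mid lat -1.0619745778049365 87.78997608371131
edge by tcp 31.61311145923494 0.6659905298066318
apE [509.5 138.4  35.9]
apF [516.4 185.1  36. ]
plate [474.3 109.2  25.1]
```

Edge depth is about 32 mm, lateral offset under 1 mm, and the apron is level. Now press about 2 mm further.

Call:
play_rows --steps '[[[0, 0, 0, 0, 0, 0.02, 0], [0, 0, 0, 0, 0, 0.04, 0], [0, 0, 0, 0, 0, 0.05, 0], [0, 0, 0, 0, 0, 0.05, 0], [0, 0, 0, 0, 0, 0.05, 0]]]'

```text
time: 7.75
tool_pos: [501.1, 91.2, 54.4]
tool_rot: [[0.989, -0.147, 0.0], [-0.147, -0.989, 0.001], [0.0, -0.001, -1.0]]
wrist_force: [-0.4, 0.7, 5.6]
opening: 10.9
```

Call:
play_rows --steps '[[[0, 0, 0, 0, 0, 0, 0], [0, 0, 0, 0, 0, 0, 0], [0, 0, 0, 0, 0, 0, 0], [0, 0, 0, 0, 0, 0, 0], [0, 0, 0, 0, 0, 0, 0]]]'

```text
time: 8.17
tool_pos: [501.0, 91.2, 54.4]
tool_rot: [[0.989, -0.147, 0.0], [-0.147, -0.989, 0.001], [0.0, -0.001, -1.0]]
wrist_force: [-0.7, 0.3, 6.0]
opening: 11.3
```

Run:
```python
from h import *
go(500.9,91.5,54.2,-8.4)
p,d,c=grab('wrist')
for n,(u,v) in dict(apE=(400,235),plateL=(310,290),plateR=(510,290),plateB=(310,380)).items(): print(n,world(c,d,u*.64,v*.64,win=3).round(1))
F=[];
s=env.read_state();print(s['wrist_force'],s['ft_torque'],s['joint_velocities'].round(2))
cv2.imwrite('pics/w4.png',cv2.convertScaleAbs(cv2.resize(p,(800,600)),alpha=1.2))
```

```text
t 8.1667 row [-0.009 -0.002 -0.006 -0.004 -0.008  0.005] pos [501.   91.2  54.4] F [-0.7  0.3  6. ] op 11.3
apE [509.5 138.7  36. ]
plateL [477.1 123.1  23.3]
plateR [542.6 113.3  23.4]
plateB [470.6  90.9  23.1]
[-1.35707787  0.46352031  5.74875998] [0.0541452  0.15174501 0.03216683] [-0.04 -0.02  0.11  0.03 -0.07 -0.    0.1 ]
```

View pics/w4.png

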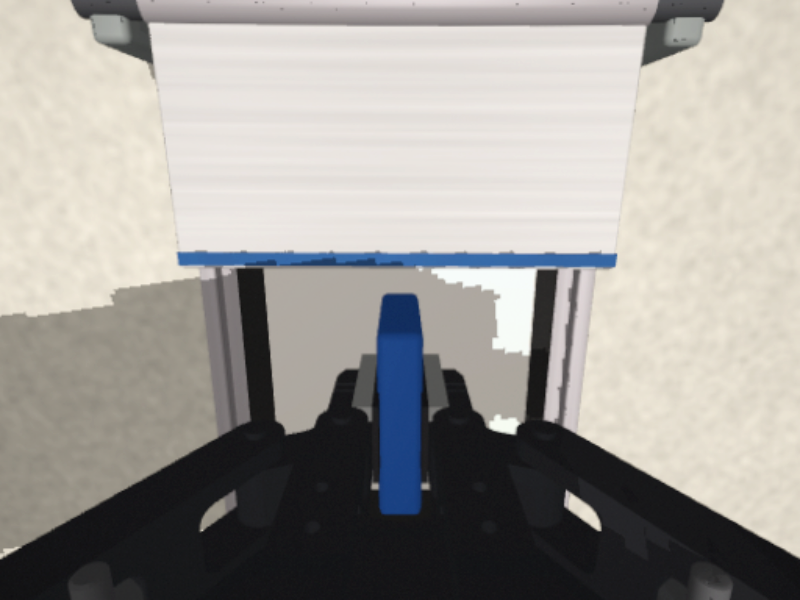

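```bash
python3 -c "
from h import *
print(env.hand_in())"
```

```text
the job is handed in; nothing more can be done
None
```

I gripped the smaller white strip by its blue fin, set it on the pad just short of the apron, slid it under and pressed down. I then handed the job in still gripping, at about 8 s on the robot's clock; no verdict was reported.

What the last checks showed, just before the hand-in:
- **Depth:** the orange edge is about 32 mm under the apron, and no orange is visible in the last wrist view.
- **Centring and angle:** about 1 mm off centre and under 1° off square. The two sideways estimates disagreed slightly, at +0.7 to +0.9 mm from the arm and strip geometry and -1.1 mm from the plate's sides in the picture.
- **Flatness:** plate heights at three points agreed within about 0.3 mm.
- **Pad:** held down about 4 mm. The push of about 7 N gave 4.0 mm and the arm's height gave about 3.8 mm.
- **Apron:** its top stayed at 36 mm, so it is level.
- **Grip:** the fingers are closed on the fin at about 11 mm opening, with the squeeze set to 70 N, and the arm is at rest.

The path stayed clear of the bottle, beaker and stopper, but I did not take a final picture of them. No check failed.

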